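# Clamp a cutter bit and hold the prism cell in the light path

## Task

On the small optical bench, first tighten the chuck on the cutter bit standing loose in it: turn the chuck's sleeve clockwise (seen from above) as far as it goes, and let go of it. Then pick up the glass prism cell by its two frosted narrow ends only, never letting the fingers touch its clear windows, and hold it upright in the light path above the cross mark on the base, centred on the lamp's beam with its windows square to the beam and touching nothing but the fingers. Finish while still holding it there, the bit still clamped; do not knock the glass against the bench, and leave the other things on the table where they are.

Things in the scene. Friction and masses are not known exactly. Their poses are not given: they have to be found in the camera images.
- bench: Fixed optical bench: aluminium base 90 mm (x) by 295 mm (y -155 to +140), 20 mm thick. Origin on the table under the chuck's axis, z up. Along y: lamp house at +90 to +135 mm, 56 mm wide, top at 90 mm; upright chuck at 0; black cross mark on the base at -70 (holding place); white screen with round target at -140, 80 mm wide, top at 98 mm. The beam runs along y at x 0, 76 mm above the table.
- sleeve_grip (a point): Point on the chuck's vertical axis, 46 mm above the table, at the height to grip. The sleeve is a dark knurled steel cylinder, 40 mm diameter, from 24 to 58 mm above the table (base plate top at 20). A taper and three jaws rise to 70 mm and the bit to 83 mm, so grip the sleeve from above, bit between the fingers, at any yaw.
- chuck_sleeve (a joint): Angle of the chuck's sleeve (rad), growing clockwise seen from above. 0 is fully open; starts between 0 and 0.3. The three jaws close 3 mm per rad, meet the bit at about 1.1; hard stop at 1.30; clamped from 1.17 on. It stays where left. Turning takes about 0.15 N m, a little more once the jaws press.
- bit: The loose steel cutter bit, 8 mm shank with a thin flat blade at its top, 59 mm long, standing upright in the chuck's bore. Origin at the centre of its foot, 24 mm above the table; z up along the bit. It need not be gripped.
- cell_center (a point): Centre (half-way up) of the glass prism cell, loose and upright on the table: 40 mm along its x, 24 mm along its y, 60 mm tall (a low black stopper adds 5 mm), about 0.1 kg. The two narrow ends (24 mm wide, facing +x and -x, 40 mm apart) are matt frosted plates, to be gripped. The two broad faces (+y, -y) are clear windows. z up. Either way round is the same.
- cell_windows: The two clear windows of the cell, 32 mm by 58 mm, facing the cell's +y and -y, recessed 2 mm between the edges of the frosted ends. Not to be touched by the fingers. Origin at the centre of the cell's underside, axes as the cell's.
- cell: The whole prism cell, windows included. Origin at the centre of its underside, axes as above.
- light_spot (a point): Point on the beam 76 mm above the table, straight above the cross mark, half-way between the bit and the screen (70 mm from either); axes as the bench's, so its y axis is the beam. The cell's centre is to be held here with the cell's y axis along the beam.
- glue_bottle: Bystander: white plastic bottle, 34 mm diameter, 85 mm tall, upright; origin under it.
- peg_blank: Bystander: turned wooden peg blank, 36 mm diameter, 72 mm tall, upright; origin under it.
- gouge: Bystander: carving gouge lying on the table, about 190 mm long, 26 mm thick; origin on the table under the middle of its length, x along it towards the blade.

How it is judged:
On the way, in this order (a step that is already met when the one before it is completed fails the run):
1. the chuck's jaws are clamped on the bit (value of joint chuck_sleeve above 1.17 rad and contact force between bit and bench above 5 N), for 0.2 s.
2. the cell is lifted by the fingers, clear of the table (height (world z) of cell_center above 0.06 m and contact force between the fingers and cell above 1 N), for 0.2 s.
At the end, for the whole second after the job is handed in: Sleeve past 1.17 rad with over 5 N on the bit; fingers off the bench and holding the cell still, upright (0.12 rad), square to the beam (0.14 rad), centred on the light spot within 10 mm across the beam, 15 mm along it, 12 mm in height, touching neither bench nor bit (all of step 1 and x of cell_center in the frame of light_spot between -0.01 and 0.01 m and y of cell_center in the frame of light_spot between -0.015 and 0.015 m and z of cell_center in the frame of light_spot between -0.012 and 0.012 m and angle between the y axis of cell_center and the y axis of light_spot, either way round below 0.14 rad and angle between cell_center's own z axis and vertical below 0.12 rad and contact force between the fingers and cell above 1 N and contact force between cell and bench below 0.05 N and contact force between cell and bit below 0.05 N and contact force between the fingers and bench below 0.5 N and linear speed of cell below 0.02 m/s); the arm keeps its last pose, push and grip.
It fails at once if the fingers touch a clear window (contact force between the fingers and cell_windows above 0.2 N).
It fails at once if the glass is knocked against the bench or the bit (contact force between cell and bench above 1 N or contact force between cell and bit above 1 N).
It fails at once if a bystander is moved (distance of any of glue_bottle, peg_blank, gouge from where it was at the start of the episode above 0.025 m).
It also fails if it takes over 56 s, if anything falls off the work surface, if the arm or the gripper's body presses on something with over 40 N, if the wrist force passes 120 N, or if a joint passes its speed limit or range.

## Robot

A 7-joint arm with a two-finger parallel gripper is mounted at the origin on the work surface. World frame = base frame: x ahead of the robot, y to its left, z up, the work surface at z = 0. Lengths are in m, angles in rad, forces in N, time in s.
With the tool pointing down it reaches from about 0.425 to 0.925 m from the base axis. Payload 6.8 kg.
Tool frame: the origin (TCP) lies at the very end of the fingers, on their centre line; the grasp point (between the pads) lies 19 mm behind it; z points along the fingers, y is the line along which they close (so a half turn about z gives the same grasp; the last joint's range is limited). The gripper opens to 85 mm and grips with 20 to 120 N. Pads are 22 mm wide; open, the fingers measure 114 mm over their backs; the gripper's body (76 mm by 85 mm) begins 54 mm behind the grasp point. The pads swing forward as they close: fully open they stand 13 mm farther back than shut.
Start: joints at [1.003, 0.477, 0.022, 1.555, -0.011, 1.109, -0.083], TCP at [0.3, -0.605, 0.231] pointing down, gripper open.
Joint ranges: [-2.96, 2.96], [-0.34, 2.1], [-1.41, 1.46], [0.24, 2.44], [-1.37, 4.51], [0.17, 1.92], [-2.96, 2.96]. Speed limits (rad/s): [2.39, 2.39, 3.14, 3.14, 3.14, 3.14, 3.14].

## Interface

Orientations are given as a unit quaternion [w, x, y, z].
In Python, from station import get_obs, read_camera, hand_in gives the robot as it stands.
- The arm moves only by the tool arm_command, never from a script. Its argument "commands" is one flat list of numbers, 7 for each row, row after row: the shift along the tool's x, y, z in m, then the turn, a rotation vector about the tool's x, y, z in degrees, then the opening, from 0 (shut) to 1 (fully open). In form: [tx, ty, tz, rx, ry, rz, fingers, tx, ty, tz, rx, ry, rz, fingers, ...]. A call has 1 to 8 rows; each row is the pose to reach, as a shift and turn from the pose commanded when the call began, along the tool's axes at that moment; what a row does not reach only later rows make up. A row lasts 1/10 s, in which the tool goes at most 50 mm and 8.59 degrees, less where a joint would pass 70% of its speed; a pose out of reach is approached as far as the arm can. A call with a gripper value outside its range is refused whole. The fingers move at their own pace and stop on an object; "force" is the grip in N (left out, the last holds). Time passes only in rows, so rows that repeat a pose let the fingers close. It gives the time, the measured TCP pose, the force, the opening and the grip force at its end, in the units of the state.
- get_obs(): the state, without advancing time (a new reading comes with each control period).
- read_camera(name): name is "scene" or "top" or "wrist"; returns a dict with "img" (384x512x3 uint8, red, green, blue), "camera_matrix" (3x3 intrinsics, pixels), "pose" (4x4, takes a point from camera to world coordinates). Camera axes: x right, y down, z forward; pixel columns grow to the right and rows downward; lengths in m; the calibration is good to about 2 mm. A picture is of the moment at which its call begins. There is no depth.
- hand_in(): hands the job in; it is judged then, once.
The state is a dict: "t": time; "q": joint angles; "joint_vel": joint speeds; "joint_torque": joint torques, N m; "eef_pos": TCP position; "tool_rot": TCP orientation; "contact_force": force on the tool from outside, world axes, zero at the start; "torque": the same for the moment, N m; "gripper_width": opening from 0.0 (shut) to 1.0 (fully open); "grasp_force": force on a finger pad.
Only numpy, scipy, OpenCV 4.12 (cv2) and the standard library are available. Lean on these libraries where they do the work, as an engineer would, in place of code of your own. Each camera call takes 0.05 s, during which the arm holds its last target. There are 200 camera calls.

## Working session

There is one attempt and no reset: what is moved stays moved. The work goes in short steps, Python scripts to look and compute and a tool call to move; the robot and the scene stay as the last step left them, time stands still between calls to the robot, and variables do not carry over. Pictures are saved under pics/ and viewed, at most 10 in all, crops included, and the job is handed in when it is done.

Besides the shell and the picture viewer there is one more tool, called as name(argument=value, ...) on one line, values as JSON. arm_command: Moves the arm, as the interface text tells. Its arguments: {"type":"object","properties":{"commands":{"type":"array","items":{"type":"number"}},"force":{"type":"number"}},"required":["commands"]}

```bash
mkdir -p pics; ls; python3 - <<'E'
from station import *
import cv2,numpy as np
np.set_printoptions(precision=4,suppress=True)
for n in("top","scene"):
    c=read_camera(n);cv2.imwrite(f"pics/{n}0.png",c["img"][:,:,::-1]);print(n,c["camera_matrix"],c["pose"])
o=get_obs();print(o)
E
```

```text
pics
top [[358.7454   0.     266.1522]
 [  0.     358.7454 188.177 ]
 [  0.       0.       1.    ]] [[-0.0258 -0.9922  0.122   0.5352]
 [-0.9996  0.0245 -0.0122  0.0507]
 [ 0.0091 -0.1223 -0.9924  0.9628]
 [ 0.      0.      0.      1.    ]]
scene [[388.5854   0.     255.8021]
 [  0.     388.5854 187.9858]
 [  0.       0.       1.    ]] [[-0.1272  0.8525 -0.5071  0.9822]
 [ 0.9919  0.1083 -0.0669  0.0925]
 [-0.0021 -0.5115 -0.8593  0.6996]
 [ 0.      0.      0.      1.    ]]
{'t': 0.1, 'q': array([ 1.0029,  0.4777,  0.0224,  1.5563, -0.0116,  1.1093, -0.0831]), 'joint_vel': array([ 0.0013, -0.0009, -0.0007, -0.0023,  0.0013, -0.002 ,  0.    ]), 'joint_torque': array([  0.005 , -59.7769,   1.6139, -28.1958,   0.0128,   0.0051,
        -0.    ]), 'eef_pos': array([ 0.2993, -0.6044,  0.2304]), 'tool_rot': array([-0.0008,  0.9737,  0.2279, -0.0002]), 'contact_force': array([-1.0385,  0.9532, -0.2795]), 'torque': array([-0.0278, -0.005 ,  0.0178]), 'grasp_force': 0.0, 'gripper_width': 0.9999655202790491}
```

View pics/top0.png

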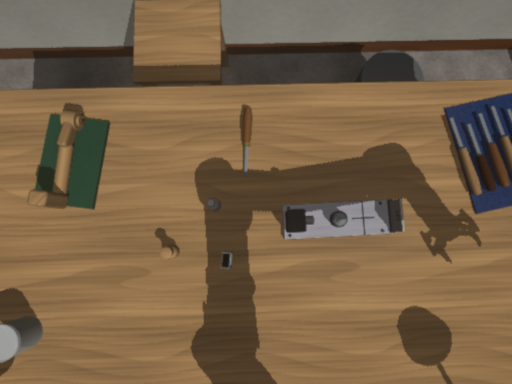

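View pics/scene0.png

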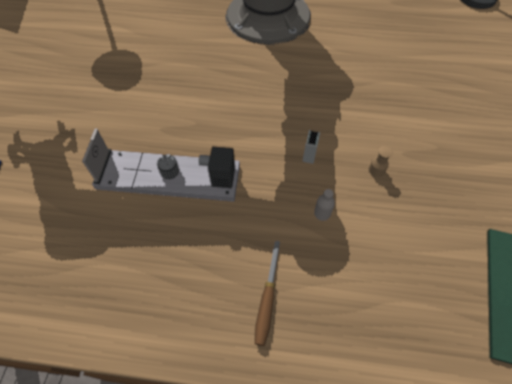

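Top view: bench at (283–404, 200–238), chuck (339,219), cross (364,218), bottle (213,204), cell (226,260), peg (168,253), gouge (247,140). The scene view shows the cell at (312,147) and the chuck at (168,167). Next come enlarged crops for measuring.

```bash
cat > h.py <<'E'
import numpy as np,cv2
from station import *
np.set_printoptions(precision=4,suppress=True)
def ray(c,u,v):
    d=c["pose"][:3,:3]@np.linalg.inv(c["camera_matrix"])@[u,v,1];return c["pose"][:3,3],d
def onz(c,u,v,z):
    p,d=ray(c,u,v);return p+d*(z-p[2])/d[2]
def proj(c,P):
    q=np.linalg.inv(c["pose"])@np.append(P,1);q=c["camera_matrix"]@q[:3];return q[:2]/q[2]
E
python3 - <<'E'
import cv2,numpy as np
t=cv2.imread("pics/top0.png");s=cv2.imread("pics/scene0.png")
a=cv2.resize(t[190:250,270:420],None,fx=5,fy=5,interpolation=cv2.INTER_CUBIC)
b=cv2.resize(t[235:285,200:250],None,fx=5,fy=5,interpolation=cv2.INTER_CUBIC)
d=cv2.resize(s[120:170,285:335],None,fx=5,fy=5,interpolation=cv2.INTER_CUBIC)
im=np.zeros((560,750,3),np.uint8);im[:300]=a;im[305:555,:250]=b;im[305:555,260:510]=d
cv2.imwrite("pics/crop0.png",im)
E
```

```text
(no output)
```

View pics/crop0.png

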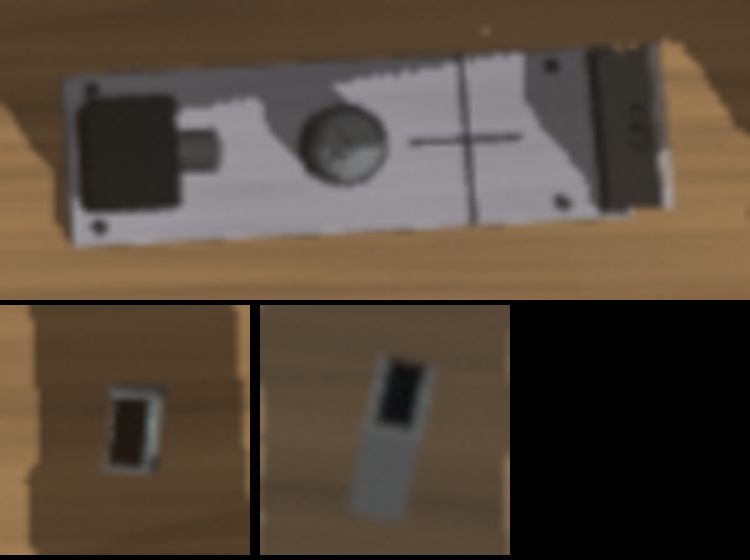

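Crop: the cross centre is at (467,139), the chuck at (344,145) and the plate's left corners at (65,78) and (73,245). The cell's top rim is about (105–160, 388–472), with its long axis near image-vertical (world x).

```bash
python3 - <<'E'
from h import *
c=read_camera("top")
f=lambda x,y,u0,v0:(u0+(x+.5)/5-.5,v0+(y+.5)/5-.5)
T=lambda x,y,z:onz(c,*f(x,y,270,190),z)
cross=T(467,139,.02);L=(T(65,78,.02)+T(73,245,.02))/2
d=L-cross;print("cross",cross,"L",L,np.linalg.norm(d)); yaw=np.arctan2(-d[0],d[1]);print("yaw",yaw)
a=T(461,57,.02);b=T(474,224,.02);e=a-b;print("xaxis yaw",np.arctan2(e[1],e[0]),np.linalg.norm(e))
u=d/np.linalg.norm(d);print("chuck est",cross+.07*u, L-.14*u,"sleeve top",T(344,145,.058))
C=lambda x,y,z:onz(c,*f(x,y-305,200,235),z)
for p in [(110,400),(148,400),(147,467),(108,467)]:print("stopper",C(*p,.065))
for p in [(110,388),(162,388),(155,472),(103,472)]:print("rim",C(*p,.06))
s=read_camera("scene")
S=lambda x,y,z:onz(s,285+(x-260+.5)/5-.5,120+(y-305+.5)/5-.5,z)
for p in [(388,357),(434,364),(410,430),(368,424)]:print("scene rim",S(*p,.06))
for n,p,z in(("bottle",(213,204),.085),("peg",(168,253),.072),("gouge",(247,140),.013),("gougeblade",(245,170),.01)):print(n,onz(c,*p,z))
E
```

```text
cross [ 0.5675 -0.2133  0.02  ] L [ 0.5613 -0.0037  0.02  ] 0.20970985050833968
yaw 0.029482496610407256
xaxis yaw 0.01926245207920762 0.087641674659958
chuck est [ 0.5654 -0.1434  0.02  ] [ 0.5654 -0.1437  0.02  ] sleeve top [ 0.5648 -0.1404  0.058 ]
stopper [0.486  0.1536 0.065 ]
stopper [0.4855 0.1349 0.065 ]
stopper [0.4531 0.1358 0.065 ]
stopper [0.4536 0.1549 0.065 ]
rim [0.4916 0.1541 0.06  ]
rim [0.4909 0.1284 0.06  ]
rim [0.4501 0.1324 0.06  ]
rim [0.4508 0.158  0.06  ]
scene rim [0.4496 0.1381 0.06  ]
scene rim [0.451  0.1574 0.06  ]
scene rim [0.4868 0.1492 0.06  ]
scene rim [0.4859 0.1319 0.06  ]
bottle [0.6073 0.1711 0.085 ]
peg [0.4912 0.2835 0.072 ]
gouge [0.7848 0.0876 0.013 ]
gougeblade [0.703  0.0947 0.01  ]
```

```bash
cat >> h.py <<'E'
from scipy.spatial.transform import Rotation as Ro
def go(pos,yaw):
    "shift and turn (tool axes) to TCP pos, tool pointing down, tool x at yaw deg"
    o=get_obs();w,x,y,z=o["tool_rot"];R=Ro.from_quat([x,y,z,w])
    G=Ro.from_euler("z",yaw,degrees=True)*Ro.from_euler("x",180,degrees=True)
    print("t",o["t"],"pos",o["eef_pos"],"yaw",np.degrees(np.arctan2(*R.as_matrix()[[1,0],[0,0]])),"q7",o["q"][6],"w",o["gripper_width"],"F",o["contact_force"],"M",o["torque"])
    print("shift",R.inv().apply(np.array(pos)-o["eef_pos"]),"turn",np.degrees((R.inv()*G).as_rotvec()))
E
python3 - <<'E'
from h import *
go([.545,-.1425,.2],91.4)
E
```

```text
t 0.2 pos [ 0.2994 -0.6046  0.2307] yaw 26.349165205961114 q7 -0.08307039451051773 w 1.0016131978933231 F [ 0.2053 -0.2764 -0.3917] M [ 0.015   0.0218 -0.0098]
shift [ 0.4252 -0.305   0.031 ] turn [ -0.0586  -0.0335 -65.0508]
```

arm_command(commands=[0.425,-0.305,0.0,0,0,-65,1,0.425,-0.305,0.0,0,0,-65,1,0.425,-0.305,0.0,0,0,-65,1,0.425,-0.305,0.0,0,0,-65,1,0.425,-0.305,0.0,0,0,-65,1,0.425,-0.305,0.0,0,0,-65,1,0.425,-0.305,0.0,0,0,-65,1,0.425,-0.305,0.0,0,0,-65,1])

```text
t: 1.0
eef_pos: [0.4878, -0.2499, 0.2315]
tool_rot: [0.0, 0.697, 0.717, -0.0]
contact_force: [0.5, -1.0, -0.3]
gripper_width: 0.997
grasp_force: 0.0
```

```bash
python3 - <<'E'
from h import *
go([.545,-.1425,.2],91.4)
E
```

```text
t 1.0 pos [ 0.4878 -0.2499  0.2315] yaw 91.63393260588525 q7 0.27927057450286263 w 0.9971476236606752 F [ 0.5247 -1.0413 -0.3034] M [-0.0097 -0.025   0.0037]
shift [0.1057 0.0602 0.0314] turn [0.0123 0.0167 0.2339]
```

arm_command(commands=[0.05,0.03,0.015,0,0,0,1,0.106,0.06,0.03,0,0,0,1,0.106,0.06,0.03,0,0,0,1,0.106,0.06,0.03,0,0,0,1,0.106,0.06,0.03,0,0,0,1,0.106,0.06,0.03,0,0,0,1])

```text
t: 1.6
eef_pos: [0.5443, -0.146, 0.2014]
tool_rot: [0.0, 0.7, 0.715, -0.0]
contact_force: [0.1, 0.0, -0.5]
gripper_width: 1.0
grasp_force: 0.0
```

```bash
python3 - <<'E'
from h import *
c=read_camera("wrist");cv2.imwrite("pics/w1.png",c["img"][:,:,::-1]);print(c["camera_matrix"],c["pose"])
go([.545,-.1425,.2],91.4)
for P in([.5652,-.143,.058],[.5652,-.143,.083],[.5675,-.2133,.02]):print(proj(c,P))
E
```

```text
[[267.36     0.     255.1694]
 [  0.     267.36   189.6617]
 [  0.       0.       1.    ]] [[ 0.9998  0.0204  0.0053  0.5431]
 [ 0.0211 -0.9628 -0.2695 -0.0771]
 [-0.0004  0.2695 -0.963   0.3447]
 [ 0.      0.      0.      1.    ]]
t 1.65 pos [ 0.5443 -0.1462  0.2015] yaw 91.19147928957285 q7 0.0255302190531202 w 0.9999407762767863 F [0.0111 0.0267 0.4014] M [-0.0898 -0.0228 -0.0431]
shift [0.0037 0.0008 0.0015] turn [-0.0058  0.0497 -0.2085]
[274.1309 177.499 ]
[275.8125 183.0878]
[271.7544 223.4024]
```

View pics/w1.png

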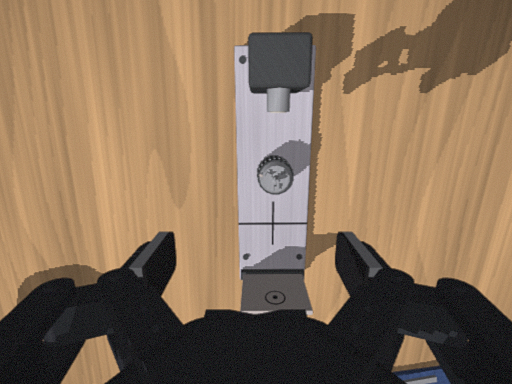

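The wrist view shows the chuck at about (275,177) and the cross at (273,223), within 1–2 px of prediction; the screen target is at (275,297). I'll refine from the plate edges and the dark cross lines.

```bash
python3 - <<'E'
from h import *
c=read_camera("wrist");g=c["img"].astype(int)
m=(g[:,:,2]>g[:,:,0]-12)&(g.sum(2)>250)
P=[]
for v in (105,120,130,205,215,235,245):
    k=np.where(m[v,215:330])[0]+215;a,b=k.min(),k.max()
    A,B=onz(c,a-.5,v,.02),onz(c,b+.5,v,.02);print(v,a,b,A[:2],B[:2],B[0]-A[0]);P.append((A+B)/2)
P=np.array(P);print(P[:,:2],"yaw",-np.polyfit(P[:,1],P[:,0],1)[0])
gr=g.sum(2)
row=gr[215:232,245:295];r=row.argmin(0)+215;print("cross rows",np.median(r))
col=gr[[206,208,210,212,214,232,236,240],260:285];k=col.argmin(1)+260;print("cols",k)
print("cross",onz(c,np.median(k),np.median(r),.02))
E
```

```text
105 236 312 [ 0.52   -0.0668] [ 0.6092 -0.0649] 0.08921967734047109
120 236 311 [ 0.52   -0.0836] [ 0.6094 -0.0818] 0.08934974761565939
130 237 311 [ 0.5212 -0.0951] [ 0.6102 -0.0932] 0.08904276649490594
205 239 307 [ 0.5239 -0.189 ] [ 0.6124 -0.1872] 0.08845568094250478
215 239 306 [ 0.524  -0.2027] [ 0.6121 -0.2009] 0.08811113807000026
235 239 305 [ 0.5241 -0.231 ] [ 0.6128 -0.2291] 0.08872350938000195
245 240 305 [ 0.5255 -0.2455] [ 0.6139 -0.2437] 0.08837034360845997
[[ 0.5646 -0.0658]
 [ 0.5647 -0.0827]
 [ 0.5657 -0.0941]
 [ 0.5682 -0.1881]
 [ 0.568  -0.2018]
 [ 0.5684 -0.2301]
 [ 0.5697 -0.2446]] yaw 0.026446446019538866
cross rows 223.0
cols [273 273 273 273 272 272 272 272]
cross [ 0.5685 -0.2129  0.02  ]
```

```bash
python3 - <<'E'
from h import *
go([.5665,-.143,.026],91.5)
E
```

```text
t 1.7 pos [ 0.5443 -0.1461  0.2015] yaw 91.18713888973073 q7 0.02538058078385068 w 0.9988640153767832 F [ 0.0446 -0.1649  0.1106] M [ 0.0176 -0.0259  0.0154]
shift [0.0028 0.0222 0.1755] turn [ 0.0059  0.0457 -0.3129]
```

arm_command(commands=[0.003,0.022,0.04,0,0,0,1,0.003,0.022,0.07,0,0,0,1,0.003,0.022,0.1,0,0,0,1,0.003,0.022,0.13,0,0,0,1,0.003,0.022,0.155,0,0,0,1,0.003,0.022,0.17,0,0,0,1,0.003,0.022,0.175,0,0,0,1,0.003,0.022,0.175,0,0,0,1])

```text
t: 2.5
eef_pos: [0.5667, -0.1413, 0.0263]
tool_rot: [-0.0, 0.699, 0.715, -0.0]
contact_force: [-0.4, 0.2, -0.1]
gripper_width: 1.002
grasp_force: 0.0
```

arm_command(commands=[0,0,0,0,0,0,0.6,0,0,0,0,0,0,0.4,0,0,0,0,0,0,0.2,0,0,0,0,0,0,0.2,0,0,0,0,0,0,0.2,0,0,0,0,0,0,0.2,0,0,0,0,0,0,0.2,0,0,0,0,0,0,0.2], force=50)

```text
t: 3.3
eef_pos: [0.5664, -0.141, 0.0274]
tool_rot: [0.0, 0.699, 0.715, -0.0]
contact_force: [-3.8, 0.6, 8.8]
gripper_width: 0.454
grasp_force: 49.6
```

```bash
python3 - <<'E'
from h import *
go([.5665,-.143,.026],91.5);print(get_obs()["grasp_force"])
E
```

```text
t 3.3 pos [ 0.5664 -0.141   0.0274] yaw 91.32751395470137 q7 -0.09916411644944045 w 0.45392395398191066 F [-3.768   0.5969  8.7813] M [ 0.0195  0.8961 -0.1242]
shift [-0.002   0.0001  0.0014] turn [-0.0311  0.0384 -0.1725]
49.57416772842407
```

arm_command(commands=[-0.001,0,0,0,0,6,0.2,-0.001,0,0,0,0,12,0.2,-0.001,0,0,0,0,18,0.2,-0.001,0,0,0,0,24,0.2,-0.001,0,0,0,0,30,0.2,-0.001,0,0,0,0,36,0.2,-0.001,0,0,0,0,42,0.2,-0.001,0,0,0,0,42,0.2])

```text
t: 4.1
eef_pos: [0.5678, -0.1415, 0.0275]
tool_rot: [0.001, 0.909, 0.417, 0.001]
contact_force: [-0.2, 1.1, 6.8]
gripper_width: 0.454
grasp_force: 50.1
```

```bash
python3 - <<'E'
from h import *
go([.5665,-.143,.026],91.5);print(get_obs()["grasp_force"])
E
```

```text
t 4.1 pos [ 0.5678 -0.1415  0.0275] yaw 49.29440665633114 q7 -0.6862465535710942 w 0.4541254433518464 F [-0.2347  1.0661  6.7704] M [ 0.28    0.2275 -0.1179]
shift [-0.0019 -0.      0.0015] turn [  0.1175  -0.0226 -42.2056]
50.08368909358978
```

arm_command(commands=[0,0,0,0,0,5,0.2,0,0,0,0,0,10,0.2,0,0,0,0,0,15,0.2,0,0,0,0,0,20,0.2,0,0,0,0,0,24,0.2])

```text
t: 4.6
eef_pos: [0.5687, -0.142, 0.0275]
tool_rot: [0.001, 0.975, 0.22, 0.002]
contact_force: [1.1, -2.7, 2.3]
gripper_width: 0.455
grasp_force: 51.4
```

```bash
python3 - <<'E'
from h import *
go([.5665,-.143,.026],91.5);print(get_obs()["grasp_force"])
E
```

```text
t 4.6 pos [ 0.5687 -0.142   0.0275] yaw 25.452875341386967 q7 -1.014802712462309 w 0.4554985931725474 F [ 1.0585 -2.7367  2.3309] M [-0.6081 -0.3971  1.5562]
shift [-0.0025 -0.      0.0015] turn [  0.2399  -0.0786 -66.0473]
51.407065987586975
```

arm_command(commands=[0,0,0,0,0,4,0.2,0,0,0,0,0,8,0.2,0,0,0,0,0,8,0.2])

```text
t: 4.9
eef_pos: [0.5718, -0.1415, 0.0276]
tool_rot: [0.001, 0.988, 0.153, 0.005]
contact_force: [10.7, -0.4, -5.7]
gripper_width: 0.454
grasp_force: 52.1
```

```bash
python3 - <<'E'
from h import *
go([.5665,-.143,.026],91.5);print(get_obs()["grasp_force"])
E
```

```text
t 4.9 pos [ 0.5718 -0.1415  0.0276] yaw 17.58550914425888 q7 -1.1231274874975885 w 0.4541390205656704 F [10.7269 -0.433  -5.7058] M [ 0.0482 -2.1219  0.5137]
shift [-0.0055 -0.0001  0.0016] turn [  0.5242  -0.2843 -73.9149]
52.11622416973114
```

Torque peaked at about 1.5 N·m near 66° and then the grip slipped, which is consistent with the hard stop. I'll release, turn back 25°, re-centre and turn again to confirm.

arm_command(commands=[0,0,0,0,0,0,0.7,0,0,0,0,0,0,0.7,0,0,0,0,0,0,0.7,0,0,0,0,0,-8,0.7,0,0,0,0,0,-16,0.7,0,0,0,0,0,-25,0.7,0,0,0,0,0,-25,0.7,0,0,0,0,0,-25,0.7])

```text
t: 5.7
eef_pos: [0.5664, -0.142, 0.0263]
tool_rot: [-0.0, 0.933, 0.359, -0.0]
contact_force: [0.3, -0.3, -0.3]
gripper_width: 0.701
grasp_force: 0.0
```

```bash
python3 - <<'E'
from h import *
go([.567,-.142,.026],42);print(get_obs()["grasp_force"])
E
```

```text
t 5.7 pos [ 0.5664 -0.142   0.0263] yaw 42.12684123803473 q7 -0.7851558156720615 w 0.7011185105045139 F [ 0.2604 -0.3484 -0.321 ] M [ 0.0065 -0.0134 -0.0245]
shift [0.0004 0.0004 0.0003] turn [-0.0253  0.0042  0.1268]
0.0
```

arm_command(commands=[0,0,0,0,0,0,0.4,0,0,0,0,0,0,0.2,0,0,0,0,0,0,0.2,0,0,0,0,0,0,0.2,0,0,0,0,0,0,0.2,0,0,0,0,0,3,0.2,0,0,0,0,0,6,0.2,0,0,0,0,0,6,0.2])

```text
t: 6.5
eef_pos: [0.5688, -0.1413, 0.0267]
tool_rot: [0.001, 0.95, 0.312, 0.002]
contact_force: [5.1, -1.8, -0.5]
gripper_width: 0.451
grasp_force: 51.0
```

```bash
python3 - <<'E'
from h import *
go([.567,-.142,.026],42);print(get_obs()["grasp_force"])
E
```

```text
t 6.5 pos [ 0.5688 -0.1413  0.0267] yaw 36.36034685870501 q7 -0.865892816135382 w 0.4510102359735096 F [ 5.0762 -1.7618 -0.4635] M [-0.2277 -1.0922  0.1715]
shift [-0.0019 -0.0005  0.0007] turn [ 0.1485 -0.1701 -5.6399]
50.96325159072876
```

arm_command(commands=[0,0,0,0,0,4,0.2], force=80)

```text
t: 6.6
eef_pos: [0.5697, -0.141, 0.0269]
tool_rot: [0.001, 0.96, 0.28, 0.003]
contact_force: [6.4, -2.8, -1.7]
gripper_width: 0.448
grasp_force: 82.1
```

```bash
python3 - <<'E'
from h import *
go([.567,-.142,.026],42)
c=read_camera("top");cv2.imwrite("pics/t2.png",c["img"][:,:,::-1])
E
```

```text
t 6.6 pos [ 0.5697 -0.141   0.0269] yaw 32.568247864186006 q7 -0.9187972473571582 w 0.4475947349228606 F [ 6.3737 -2.847  -1.6917] M [-0.4055 -1.365   2.1146]
shift [-0.0028 -0.0006  0.0009] turn [ 0.2098 -0.2491 -9.4322]
```

arm_command(commands=[0,0,0,0,0,4,0.2,0,0,0,0,0,8,0.2])

```text
t: 6.85
eef_pos: [0.572, -0.1406, 0.027]
tool_rot: [0.001, 0.977, 0.213, 0.005]
contact_force: [8.6, -4.0, 0.8]
gripper_width: 0.443
grasp_force: 84.0
```

```bash
python3 - <<'E'
from h import *
go([.567,-.142,.026],42)
E
```

```text
t 6.85 pos [ 0.572  -0.1406  0.027 ] yaw 24.572404275627388 q7 -1.0295015779483747 w 0.4434821539934041 F [ 8.6471 -3.988   0.7576] M [-0.9371 -1.7993 -0.0364]
shift [-0.0051 -0.0008  0.0009] turn [  0.3382  -0.4527 -17.4286]
```

The torque peaked again at 2.1 N·m and the fingers then slipped, so the sleeve is at its stop. Releasing and lifting.

arm_command(commands=[0,0,0,0,0,0,1,0,0,0,0,0,0,1,0,0,0,0,0,0,1,0,0,-0.03,0,0,0,1,0,0,-0.07,0,0,0,1,0,0,-0.12,0,0,0,1,0,0,-0.17,0,0,0,1,0,0,-0.18,0,0,0,1])

```text
t: 7.65
eef_pos: [0.5694, -0.1424, 0.2124]
tool_rot: [0.002, 0.978, 0.211, 0.004]
contact_force: [0.7, -0.2, -0.2]
gripper_width: 0.999
grasp_force: 0.0
```

```bash
python3 - <<'E'
from h import *
go([.47,.14,.21],90)
E
```

```text
t 7.65 pos [ 0.5694 -0.1424  0.2124] yaw 24.331308809626925 q7 -1.0162769594015277 w 0.998736332950212 F [ 0.6713 -0.204  -0.1984] M [-0.0545 -0.0613 -0.0064]
shift [ 0.0258 -0.2983  0.0012] turn [  0.5047  -0.2338 -65.6693]
```

arm_command(commands=[0.026,-0.298,0,0.5,-0.23,-65.7,1,0.026,-0.298,0,0.5,-0.23,-65.7,1,0.026,-0.298,0,0.5,-0.23,-65.7,1,0.026,-0.298,0,0.5,-0.23,-65.7,1,0.026,-0.298,0,0.5,-0.23,-65.7,1,0.026,-0.298,0,0.5,-0.23,-65.7,1,0.026,-0.298,0,0.5,-0.23,-65.7,1,0.026,-0.298,0,0.5,-0.23,-65.7,1])

```text
t: 8.45
eef_pos: [0.466, 0.142, 0.2057]
tool_rot: [-0.004, 0.703, 0.711, -0.003]
contact_force: [0.1, -0.7, 0.8]
gripper_width: 0.999
grasp_force: 0.0
```

arm_command(commands=[0,0,0,0,0,0,1,0,0,0,0,0,0,1])

```text
t: 8.65
eef_pos: [0.4672, 0.1399, 0.2058]
tool_rot: [-0.004, 0.708, 0.706, -0.003]
contact_force: [-0.0, -0.8, -0.6]
gripper_width: 0.999
grasp_force: 0.0
```

```bash
python3 - <<'E'
from h import *
go([.47,.14,.21],90)
c=read_camera("wrist");im=c["img"][:,:,::-1].copy();np.savez("w3.npz",**c)
u,v=proj(c,[.47,.144,.06]);print(u,v)
u,v=int(u),int(v);cr=im[v-50:v+50,u-60:u+60];print(u-60,v-50);cv2.imwrite("pics/w3.png",cv2.resize(cr,None,fx=6,fy=6,interpolation=cv2.INTER_CUBIC))
E
```

```text
t 8.65 pos [0.4672 0.1399 0.2058] yaw 89.85479267180442 q7 -0.5124631772745936 w 0.9994325028934785 F [-0.0275 -0.8392 -0.5908] M [-0.0099 -0.0422 -0.0272]
shift [ 0.0001  0.0028 -0.0042] turn [-0.5786 -0.0511 -0.145 ]
258.9438309983777 175.8404844560541
198 125
```

View pics/w3.png

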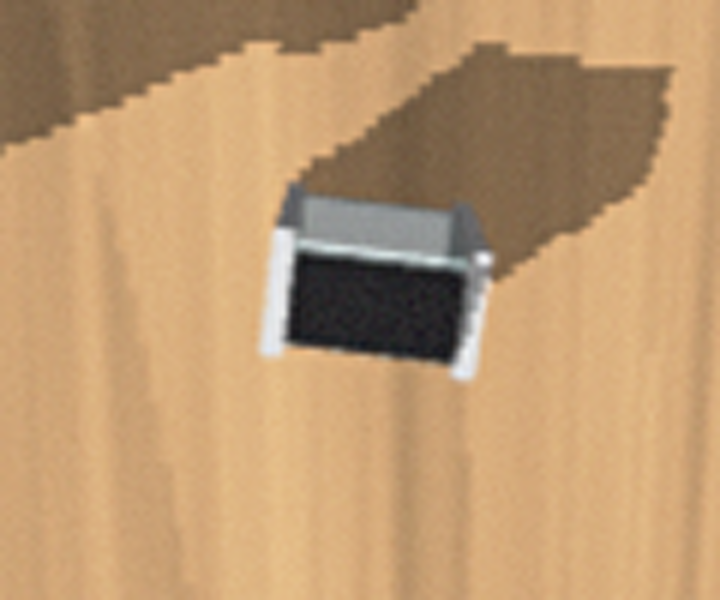

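The crop shows the white frosted end tops with outer corners at (273,228), (261,355), (475,380) and (493,252). The black stopper lies between them and the cell is slightly clockwise in the image.

```bash
python3 - <<'E'
from h import *
c=dict(np.load("w3.npz"))
W=lambda x,y:onz(c,198+(x+.5)/6-.5,125+(y+.5)/6-.5,.06)
Q=np.array([W(273,228),W(261,355),W(475,380),W(493,252)]);print(Q)
C=Q.mean(0);e=Q[2]+Q[3]-Q[0]-Q[1];f=Q[0]+Q[3]-Q[1]-Q[2];print(C,np.linalg.norm(e)/2,np.linalg.norm(f)/2,np.degrees(np.arctan2(e[1],e[0])),np.degrees(np.arctan2(-f[0],f[1])))
S=np.array([W(p,q) for p,q in[(290,250),(285,345),(452,362),(466,268)]]);print("stopper@.06",S.mean(0))
yaw=np.degrees(np.arctan2(e[1],e[0]))
go([C[0],C[1],.032],90+yaw)
E
```

```text
[[0.4527 0.1588 0.06  ]
 [0.4501 0.135  0.06  ]
 [0.49   0.1302 0.06  ]
 [0.4928 0.1544 0.06  ]]
[0.4714 0.1446 0.06  ] 0.040281255301683416 0.02419215361892202 -6.615455401586204 -6.425591276500613
stopper@.06 [0.4709 0.1442 0.06  ]
t 8.7 pos [0.4673 0.1398 0.2059] yaw 89.85921482425572 q7 -0.5122225012941557 w 1.0029804716933903 F [ 0.1884  0.2784 -0.0553] M [ 0.0087 -0.0291 -0.0033]
shift [0.0046 0.0058 0.1739] turn [-0.5676 -0.0198  6.4749]
```

arm_command(commands=[0.0046,0.0058,0.03,-0.57,0,6.5,1,0.0046,0.0058,0.06,-0.57,0,6.5,1,0.0046,0.0058,0.09,-0.57,0,6.5,1,0.0046,0.0058,0.12,-0.57,0,6.5,1,0.0046,0.0058,0.15,-0.57,0,6.5,1,0.0046,0.0058,0.17,-0.57,0,6.5,1,0.0046,0.0058,0.178,-0.57,0,6.5,1,0.0046,0.0058,0.178,-0.57,0,6.5,1])

```text
t: 9.5
eef_pos: [0.4712, 0.1448, 0.0275]
tool_rot: [-0.0, 0.746, 0.666, -0.0]
contact_force: [-0.1, -0.2, 0.5]
gripper_width: 0.999
grasp_force: 0.0
```

```bash
python3 - <<'E'
from h import *
go([.4714,.1446,.028],83.5)
E
```

```text
t 9.5 pos [0.4712 0.1448 0.0275] yaw 83.46834843975248 q7 -0.777992909060111 w 0.9991588923228305 F [-0.0644 -0.229   0.4839] M [-0.0352  0.0076  0.0107]
shift [-0.0002  0.0002 -0.0005] turn [-0.0551  0.0124 -0.0317]
```

arm_command(commands=[0,0,0,0,0,0,0.7,0,0,0,0,0,0,0.55,0,0,0,0,0,0,0.5,0,0,0,0,0,0,0.46,0,0,0,0,0,0,0.42,0,0,0,0,0,0,0.38,0,0,0,0,0,0,0.3,0,0,0,0,0,0,0.3], force=35)

```text
t: 10.3
eef_pos: [0.4724, 0.1454, 0.0293]
tool_rot: [0.0, 0.746, 0.666, 0.001]
contact_force: [-0.9, -0.6, 7.0]
gripper_width: 0.462
grasp_force: 34.6
```

arm_command(commands=[0,0,0,0,0,0,0.2,0,0,-0.01,0,0,0,0.2,0,0,-0.03,0,0,0,0.2,0,0,-0.06,0,0,0,0.2,0,0,-0.1,0,0,0,0.2,0,0,-0.14,0,0,0,0.2,0,0,-0.15,0,0,0,0.2,0,0,-0.15,0,0,0,0.2])

```text
t: 11.1
eef_pos: [0.4726, 0.1454, 0.1803]
tool_rot: [0.001, 0.746, 0.666, 0.002]
contact_force: [-0.6, 0.8, -1.9]
gripper_width: 0.466
grasp_force: 36.0
```

```bash
python3 - <<'E'
from h import *
go([.568,-.213,.178],91.5);print(get_obs()["grasp_force"])
c=read_camera("wrist");cv2.imwrite("pics/w4.png",c["img"][:,:,::-1])
E
```

```text
t 11.1 pos [0.4726 0.1454 0.1803] yaw 83.52184524239976 q7 -0.6536055783859626 w 0.4658846534759251 F [-0.5781  0.8269 -1.8966] M [-0.0117  0.0198  0.0212]
shift [-0.3454  0.1352  0.0021] turn [ 0.2815 -0.1121 -7.9784]
36.02881729602814
```

View pics/w4.png

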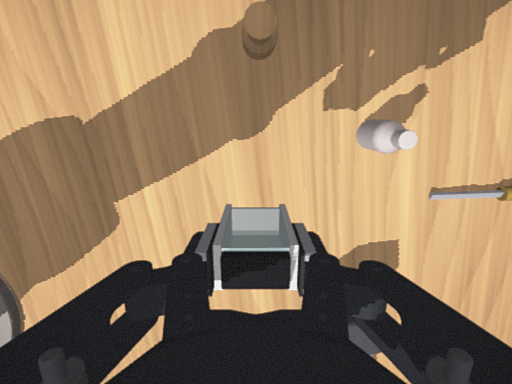

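The cell is held squarely at its frosted ends, with the stopper at (256,268) between the pads at x≈212 and 300. The bottle, peg and gouge are undisturbed. Moving it over the cross at height.

arm_command(commands=[-0.02,0.008,0,0.28,-0.11,-1,0.2,-0.06,0.023,0,0.28,-0.11,-2,0.2,-0.1,0.039,0,0.28,-0.11,-3,0.2,-0.14,0.055,0,0.28,-0.11,-4,0.2,-0.18,0.07,0,0.28,-0.11,-5,0.2,-0.22,0.086,0,0.28,-0.11,-6,0.2,-0.26,0.102,0,0.28,-0.11,-7,0.2,-0.3,0.117,0,0.28,-0.11,-8,0.2])

```text
t: 11.95
eef_pos: [0.553, -0.1676, 0.1755]
tool_rot: [-0.003, 0.697, 0.717, -0.003]
contact_force: [0.9, 1.3, -1.3]
gripper_width: 0.462
grasp_force: 36.0
```

```bash
python3 - <<'E'
from h import *
go([.568,-.213,.178],91.5);print(get_obs()["grasp_force"])
E
```

```text
t 11.95 pos [ 0.553  -0.1676  0.1755] yaw 91.59591790603693 q7 0.11933986246714041 w 0.4620387335830657 F [ 0.8665  1.2516 -1.2673] M [ 0.0249 -0.1049  0.0324]
shift [-0.0458  0.0138 -0.0026] turn [-0.466  -0.0054  0.0959]
35.99533975124359
```

arm_command(commands=[-0.025,0.007,0,-0.4,0,0,0.2,-0.046,0.014,-0.002,-0.4,0,0,0.2,-0.046,0.014,-0.002,-0.4,0,0,0.2,-0.046,0.014,-0.002,-0.4,0,0,0.2,-0.046,0.014,-0.002,-0.4,0,0,0.2])

```text
t: 12.45
eef_pos: [0.5686, -0.21, 0.1787]
tool_rot: [-0.0, 0.697, 0.717, 0.0]
contact_force: [0.7, -0.5, -1.5]
gripper_width: 0.461
grasp_force: 36.0
```

```bash
python3 - <<'E'
from h import *
go([.568,-.213,.0755],91.5);print(get_obs()["grasp_force"])
E
```

```text
t 12.45 pos [ 0.5686 -0.21    0.1787] yaw 91.6423987159689 q7 0.19033889028853734 w 0.4607682142993745 F [ 0.6736 -0.4795 -1.5174] M [-0.0311  0.0003  0.0082]
shift [-0.003  -0.0008  0.1032] turn [ 0.0302 -0.033   0.1424]
35.97789824008942
```

arm_command(commands=[-0.003,-0.001,0.02,0,0,0,0.2,-0.003,-0.001,0.045,0,0,0,0.2,-0.003,-0.001,0.07,0,0,0,0.2,-0.003,-0.001,0.09,0,0,0,0.2,-0.003,-0.001,0.1,0,0,0,0.2,-0.003,-0.001,0.103,0,0,0,0.2,-0.003,-0.001,0.103,0,0,0,0.2,-0.003,-0.001,0.103,0,0,0,0.2])

```text
t: 13.25
eef_pos: [0.5696, -0.2148, 0.0782]
tool_rot: [0.002, 0.697, 0.717, 0.001]
contact_force: [0.7, -0.2, -1.0]
gripper_width: 0.465
grasp_force: 36.0
```

```bash
python3 - <<'E'
from h import *
go([.568,-.213,.0755],91.5);print(get_obs()["grasp_force"])
a=read_camera("wrist")["img"][:,:,::-1];s=read_camera("scene");cv2.imwrite("pics/w5.png",a)
for z in(.046,.106):print(proj(s,[.568,-.213,z]))
cr=s["img"][90:210,60:260,::-1];cv2.imwrite("pics/s5.png",cv2.resize(cr,None,fx=4,fy=4,interpolation=cv2.INTER_CUBIC))
E
```

```text
t 13.25 pos [ 0.5696 -0.2148  0.0782] yaw 91.55929976193094 q7 0.163865520113076 w 0.4653851488408756 F [ 0.6842 -0.247  -0.9888] M [ 0.0068 -0.0158 -0.0195]
shift [ 0.0019 -0.0015  0.0026] turn [0.2622 0.0783 0.0595]
35.956664085388184
[133.6711 162.5691]
[125.102 144.696]
```

View pics/w5.png

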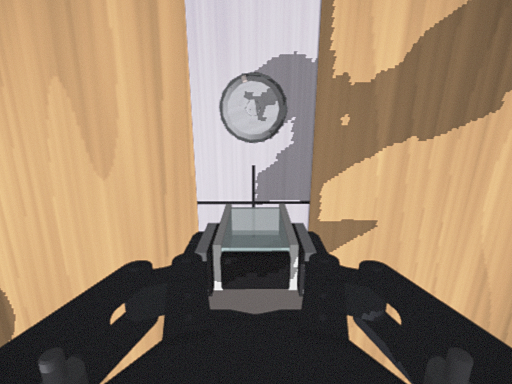

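View pics/s5.png

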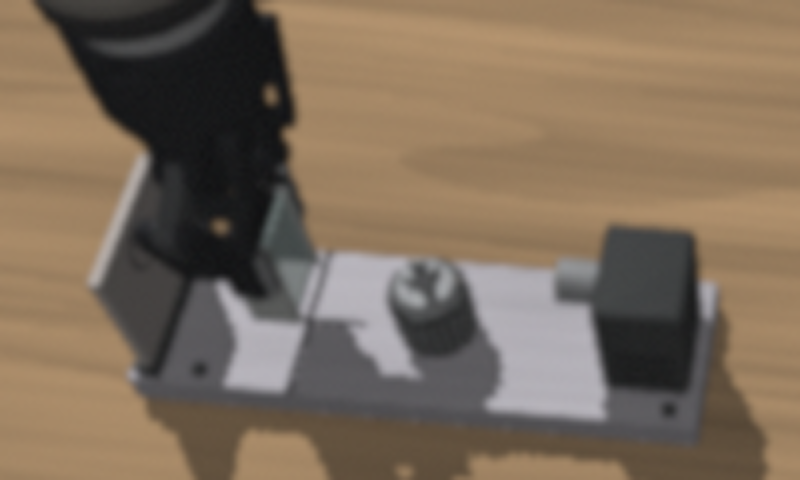

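The wrist view shows the cell square over the cross at (254,203), with the chuck at (252,106) clear of it. The scene view shows the cell clear of the plate, screen and bit. Last step is a small centring shift of about 2–3 mm, then settle.

arm_command(commands=[0.002,-0.0015,0.0025,0.2,0,0,0.2,0.002,-0.0015,0.0025,0.2,0,0,0.2,0.002,-0.0015,0.0025,0.2,0,0,0.2,0.002,-0.0015,0.0025,0.2,0,0,0.2,0.002,-0.0015,0.0025,0.2,0,0,0.2,0.002,-0.0015,0.0025,0.2,0,0,0.2])

```text
t: 13.95
eef_pos: [0.5673, -0.2129, 0.0746]
tool_rot: [0.0, 0.698, 0.717, -0.001]
contact_force: [0.6, -0.0, -2.0]
gripper_width: 0.463
grasp_force: 36.0
```

```bash
python3 - <<'E'
from h import *
go([.568,-.213,.0755],91.5);o=get_obs();print(o["grasp_force"],o["joint_vel"])
if np.abs(o["eef_pos"]-[.568,-.213,.0755]).max()<.003: print(hand_in())
E
```

```text
t 13.95 pos [ 0.5673 -0.2129  0.0746] yaw 91.54182552222964 q7 0.1595635016799154 w 0.46275955100472566 F [ 0.5509 -0.0028 -2.0454] M [ 0.0313  0.0318 -0.0228]
shift [-0.0001  0.0007 -0.0009] turn [-0.0293  0.0526  0.0418]
35.95718264579773 [ 0.0015  0.0004  0.0004  0.0011 -0.0013 -0.0011  0.0009]
the job is handed in; nothing more can be done
None
```

I handed the job in at about 14 s, with the cell held by its frosted ends within about 1 mm of my target over the cross mark. The chuck was turned to its stop, judged from the torque rising to about 2 N·m and the fingers slipping, because neither the sleeve angle nor the clamp force can be read; no verdict came back.

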